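Load the tube rack that fits the shaker's spring holder

ROBOT

A 6-joint arm with a two-finger parallel gripper is mounted at the origin on the work surface. World frame = base frame: x ahead of the robot, y to its left, z up, the work surface at z = 0. Lengths are in m, angles in rad, forces in N, time in s.
With the tool pointing down it reaches from about 0.325 to 0.775 m from the base axis. Payload 5.5 kg.
Tool frame: the origin (TCP) lies at the very end of the fingers, on their centre line; the grasp point (between the pads) lies 19 mm behind it; z points along the fingers, y is the direction in which the jaws open and shut (so a half turn about z gives the same grasp; the last joint's range is limited). The gripper opens to 88 mm and grips with 3 to 60 N. Pads are 20 mm wide; open, the fingers measure 115 mm over their backs; the gripper's body (75 mm by 178 mm) begins 61 mm behind the grasp point.
Start: joints at [1.281, 0.091, 1.231, -0, 1.82, -0.057], TCP at [0.138, 0.584, 0.223] pointing down, gripper open.
Joint ranges: [-2.87, 2.87], [-0.86, 2.18], [0.17, 2.46], [-1.51, 4.65], [0.06, 2.69], [-2.65, 2.65]. Speed limits (rad/s): [2.57, 2.57, 3.01, 3.14, 3.14, 3.14].

INTERFACE

Orientations are given as a unit quaternion [x, y, z, w].
In Python, from cell import env gives the robot as it stands. The module is installed in compiled form; this text tells all that it offers.
- The arm moves only by the shell command python3 -m inch 'ROWS' [FORCE]. ROWS is JSON, one flat list of numbers, 5 for each row, row after row: the opening, from 0 (shut) to 1 (fully open), then the shift along the tool's x, y, z in cm, then the turn about the tool's z in degrees. A call has 1 to 5 rows; each row shifts and turns the pose as measured when the row begins, along the tool's axes as they then stand; what a row does not reach is not made up. A row lasts 1/10 s, in which the tool goes at most 50 mm and 8.59 degrees, less where a joint would pass 70% of its speed; a pose out of reach is approached as far as the arm can. A call is refused whole if a number of a shift passes 5 or a number of a turn 8.59, either way. A call with a gripper value outside its range is refused whole. The fingers move at their own pace and stop on an object; FORCE is the grip in N (left out, the last holds). Time passes only in rows, so rows that do not move let the fingers close. It gives the time, the measured TCP pose, the force and the opening at its end, in the units of the state.
- env.read_state(): the state, without advancing time (a new reading comes with each control period).
- env.get_image(name): name is "side" or "top" or "wrist"; returns the picture (420x560x3 uint8, red, green, blue); there is no depth.
- env.camera_info(name): a dict with "fx", "fy", "cx", "cy" (pixels), "camera_from_world" (4x4, takes a point from world to camera coordinates). Camera axes: x right, y down, z forward; pixel columns grow to the right and rows downward; lengths in m; the calibration is good to about 2 mm. A picture is of the moment at which its call begins: read the wrist's pose just before it. camera_info takes no time and is no camera call; for the wrist camera it gives the pose at the moment of the call.
- env.close_job(): hands the job in, once; it reports no verdict.
The state is a dict: "time_s": time; "qpos": joint angles; "joint_velocities": joint speeds; "joint_torque": joint torques, N m; "tool_pos": TCP position; "tcp_rot": TCP orientation; "ft_force": force on the tool from outside, world axes, zero at the start; "moment": the same for the moment, N m; "gripper_width": finger opening in m.
Only numpy, scipy, OpenCV 4.12 (cv2) and the standard library are available. Lean on these libraries where they do the work, as an engineer would, in place of code of your own. Each camera call takes 0.05 s, during which the arm holds its last target.

TASK

Three tube racks that differ only in length stand on the bench; pick out the one that the shaker's holder can clamp and load it: push one end in under the lip of the sprung jaw, lower the other end inside the fixed stop and let go, so that the rack lies flat on the holder's floor, held by the spring between jaw and stop. Keep the tubes upright, without tipping the rack over, and leave the other two racks and everything else on the bench standing where they are.

Things in the scene. Friction and masses are not known exactly. Their poses are not given: they have to be found in the camera images.
- rack_a_mid (a point): Centre, half-way up, of the blue tube rack with two rows of 4 white-capped microtubes: base 90 mm long (x axis, both ends alike) x 50 mm wide (y), body 72 x 44 mm. z up; underside 25 mm below this point. Shape as rack_b.
- rack_b_mid (a point): Centre, half-way up, of the blue tube rack with two rows of 5 white-capped microtubes: base 108 mm long (x axis, both ends alike) x 50 mm wide (y), body 90 x 44 mm. z up; underside 25 mm below this point. Base plate 8 mm thick, so a tab 9 mm long sticks out at each end and a 3 mm ledge along each side; body top 46 mm, tube caps 50 mm above the underside. 0.2 kg. Grip across the 44 mm body, above the base plate.
- rack_c_mid (a point): Centre, half-way up, of the blue tube rack with two rows of 6 white-capped microtubes: base 126 mm long (x axis, both ends alike) x 50 mm wide (y), body 108 x 44 mm. z up; underside 25 mm below this point. Shape as rack_b.
- holder (a point): Centre of the rack holder's flat floor, 70 mm above the bench, on top of the white orbital shaker (fixed, 240 x 220 mm, control panel on its -y side). z up; x runs along the holder from the fixed stop to the sprung jaw (+x). A loaded rack lies along x, the middle of its underside at this point. Side rails: 6 mm high, inner faces at y = +-28 mm, x -42 to +18 mm.
- stop (a point): Middle of the inner top edge of the fixed stop, a dark steel bar 8 mm high, 60 mm wide and 7 mm thick at the holder's -x end; its inner face is 54 mm from the holder's centre. Axes as the holder's. Stop and jaw face are 102 mm apart with the jaw at rest, 118 mm at most.
- jaw_lip (a point): Middle of the inner top edge of the aluminium jaw's lip; moves with the jaw, at rest at x = +44 mm of the holder. Lip: underside 12.5 mm, top 17.5 mm above the holder floor, overhanging the jaw's upright face (at x = +48 mm at rest) by 4 mm. Jaw 56 mm wide, 22 mm high; a 14 mm high abutment stands behind it. Axes as the holder's.
- jaw (a joint): How far the sprung jaw is pushed back along +x of the holder, in m: 0 at rest, 0.016 at the end of its travel. Spring about 2.4 N at rest plus 0.4 N per mm; it returns by itself.
- cup_a: Bystander: specimen cup, clear with white lid, 60 mm dia, 64 mm tall; origin at the centre of its underside, z up.
- cup_b: Bystander: second specimen cup, same as cup_a; origin at the centre of its underside, z up.
- bottle: Bystander: white plastic bottle, 48 mm dia, 105 mm tall; origin at the centre of its underside, z up.
- tip_box: Bystander: pipette-tip box with clear lid, 84 x 122 x 62 mm; origin at the centre of its underside, z up.
- timer: Bystander: flat white bench timer, 60 x 72 x 20 mm; origin at the centre of its underside, z up.

How it is judged:
At the end, for the whole second after the job is handed in: The five-column rack (108 mm) lies flat on the holder floor between stop and jaw: its middle within 4 mm along and 6 mm across the holder and 4 mm in height of its loaded place, level within 0.05 rad, in line with the holder within 0.08 rad, the jaw pushed back 3 to 9 mm by it, and at rest (x of rack_b_mid in the frame of holder between -0.004 and 0.004 m and y of rack_b_mid in the frame of holder between -0.006 and 0.006 m and z of rack_b_mid in the frame of holder between 0.021 and 0.029 m and angle between rack_b_mid's own z axis and vertical below 0.05 rad and angle between the x axis of rack_b_mid and the x axis of holder, either way round below 0.08 rad and value of joint jaw between 0.003 and 0.009 m and linear speed of rack_b below 0.01 m/s); the robot touches nothing.
It fails at once if one of the other racks or a bystander is shifted or lifted by more than 30 mm (distance of any of rack_a_mid, rack_c_mid, cup_a, cup_b, bottle, tip_box, timer from where it was at the start of the episode above 0.03 m).
It fails at once if a rack is tipped by more than 0.7 rad (40 degrees), or a bystander is knocked over (angle between any of rack_b_mid, rack_a_mid, rack_c_mid, cup_a, cup_b, bottle, tip_box, timer's own z axis and vertical above 0.7 rad).
It also fails if it takes over 48 s, if anything falls off the work surface, if the arm or the gripper's body presses on something with over 40 N, if the wrist force passes 120 N, or if a joint passes its speed limit or range.

## Working session

There is one attempt and no reset: what is moved stays moved. The work goes in short steps, Python scripts to look and compute and a shell command to move; the robot and the scene stay as the last step left them, time stands still between calls to the robot, and variables do not carry over. Pictures are saved under pics/ and viewed, and the job is handed in when it is done.

```bash
mkdir -p pics; python3 - <<'E'
from cell import env
import cv2
s=env.read_state();print({k:s[k] for k in("time_s","tool_pos","tcp_rot","gripper_width","ft_force")})
for n in("side","top"):
    im=env.get_image(n);cv2.imwrite(f"pics/{n}0.png",im[:,:,::-1])
    print(env.camera_info(n))
E
```

```text
{'time_s': 0.0, 'tool_pos': array([0.13831443, 0.58353715, 0.22153903]), 'tcp_rot': array([ 1.16113326e-01,  9.93235512e-01, -9.37911804e-04, -1.80675960e-04]), 'gripper_width': 0.0877049145286393, 'ft_force': array([-0.53669596,  0.34074646, -0.62329853])}
{'fx': 381.31217559253406, 'fy': 381.31217559253406, 'cx': 280.6043837143533, 'cy': 211.7597127471936, 'camera_from_world': array([[ 0.83099704, -0.55622777, -0.0073887 , -0.40843246],
       [-0.44594559, -0.65817941, -0.60657432,  0.26599957],
       [ 0.33253038,  0.50735642, -0.79499246,  0.97004392],
       [ 0.        ,  0.        ,  0.        ,  1.        ]])}
{'fx': 446.1225033291846, 'fy': 446.1225033291846, 'cx': 281.23778070952824, 'cy': 204.63254140652202, 'camera_from_world': array([[ 2.94477449e-02, -9.99565088e-01,  1.57024582e-03,
        -2.32241989e-02],
       [-9.97243006e-01, -2.94863077e-02, -6.80951129e-02,
         5.03173332e-01],
       [ 6.81117982e-02,  4.39330857e-04, -9.97677598e-01,
         1.35687916e+00],
       [ 0.00000000e+00,  0.00000000e+00,  0.00000000e+00,
         1.00000000e+00]])}
```

View pics/side0.png

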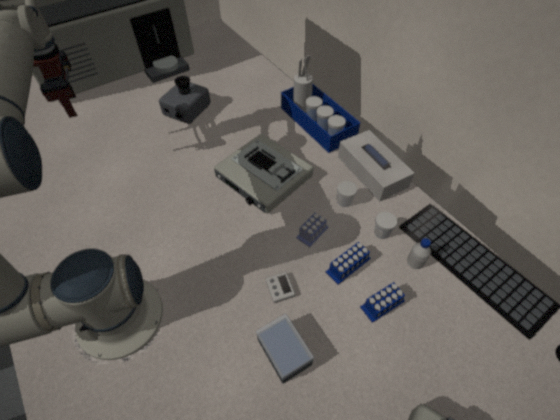

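View pics/top0.png

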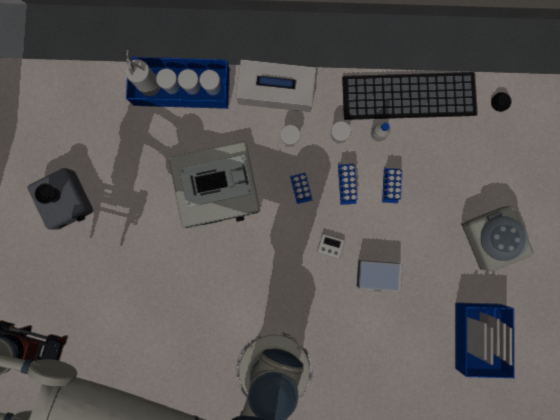

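```bash
python3 - <<'E'
import cv2
im=cv2.imread("pics/top0.png")
cv2.imwrite("pics/t1.png",cv2.resize(im[150:220,280:420],None,fx=5.7,fy=5.7,interpolation=cv2.INTER_CUBIC))
c=cv2.resize(im[135:235,160:265],None,fx=5.9,fy=5.9,interpolation=cv2.INTER_CUBIC)
cv2.imwrite("pics/t2.png",c)
E
```

```text
(no output)
```

View pics/t1.png

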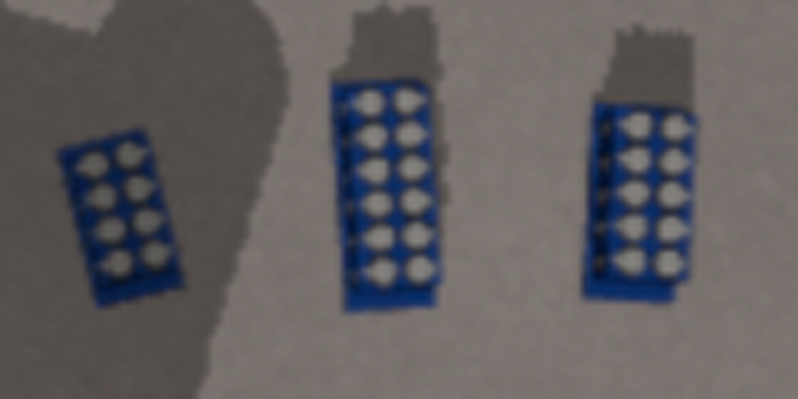

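View pics/t2.png

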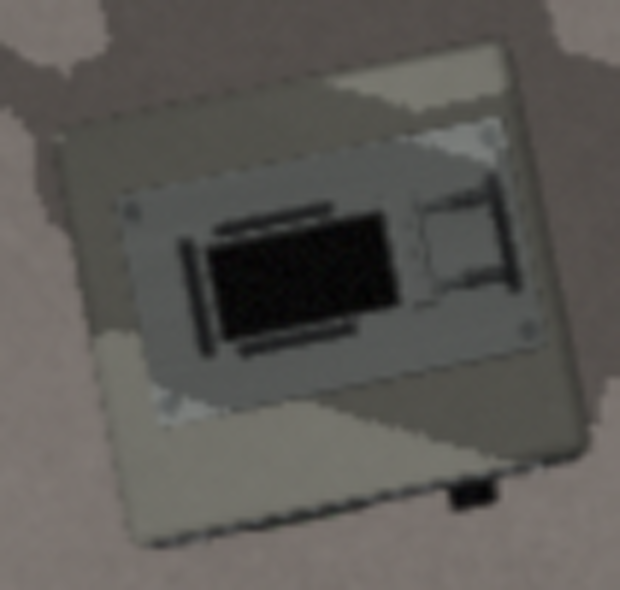

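```bash
cat > h.py <<'E'
from cell import env
import numpy as np, cv2
from scipy.spatial.transform import Rotation as R
def ray(ci,uv,z):
    T=ci["camera_from_world"];Rm=T[:3,:3];c=-Rm.T@T[:3,3]
    d=Rm.T@np.array([(uv[0]-ci["cx"])/ci["fx"],(uv[1]-ci["cy"])/ci["fy"],1])
    return c+d*(z-c[2])/d[2]
def proj(ci,p):
    T=ci["camera_from_world"];q=T[:3,:3]@np.asarray(p)+T[:3,3]
    return np.array([ci["fx"]*q[0]/q[2]+ci["cx"],ci["fy"]*q[1]/q[2]+ci["cy"]])
def st():
    s=env.read_state();r=R.from_quat(s["tcp_rot"]).as_matrix()
    print("t",s["time_s"],"p",s["tool_pos"].round(4),"yaw",round(np.degrees(np.arctan2(r[1,0],r[0,0])),2),"zax",r[:,2].round(4),"w",round(s["gripper_width"],4),"F",s["ft_force"].round(2),"q",s["qpos"].round(2));return s,r
def to(target,yaw=None):
    s,r=st();print("tool cm",(r.T@(np.asarray(target)-s["tool_pos"])*100).round(2))
    if yaw is not None:
        y=np.degrees(np.arctan2(r[1,0],r[0,0]));print("turn about tool z deg",-(((yaw-y)+180)%360-180))
E
python3 - <<'E'
from h import *
ci=env.camera_info("top")
f=lambda u,v:(280+u/5.7,150+v/5.7)
caps=[ray(ci,f(*p),.05) for p in[(636,125),(675,128),(632,262),(668,263)]]
print(np.array(caps).round(4),np.mean(caps,0))
b=[ray(ci,f(*p),.008) for p in[(583,298),(672,300)]];print(np.array(b).round(4))
g=lambda u,v:(160+u/5.9,135+v/5.9)
# stop bar, jaw abut, rails
for n,p,z in[("stop t",(185,238),.078),("stop b",(208,355),.078),("abut t",(490,180),.084),("abut b",(515,290),.084),("jl t",(422,205),.0875),("jl b",(432,300),.0875),
 ("railU l",(216,230),.076),("railU r",(333,208),.076),("railL l",(240,352),.076),("railL r",(355,326),.076)]:
    print(n,ray(ci,g(*p),z).round(4))
print("bystanders",[ray(ci,p,.06).round(3) for p in [(382,130),(341,132),(380,276)]])
to([0.55,-.35,.22],180)
E
```

```text
[[ 0.6103 -0.3388  0.05  ]
 [ 0.6093 -0.3595  0.05  ]
 [ 0.5373 -0.3376  0.05  ]
 [ 0.5373 -0.3567  0.05  ]] [ 0.57355781 -0.34816371  0.05      ]
[[ 0.5208 -0.3215  0.008 ]
 [ 0.5212 -0.37    0.008 ]]
stop t [0.5784 0.2597 0.078 ]
stop b [0.5199 0.2457 0.078 ]
abut t [0.6113 0.1075 0.084 ]
abut b [0.5564 0.0931 0.084 ]
jl t [0.5972 0.1406 0.0875]
jl b [0.5498 0.1338 0.0875]
railU l [0.5831 0.2447 0.076 ]
railU r [0.596  0.1865 0.076 ]
railL l [0.5221 0.2301 0.076 ]
railL r [0.5368 0.1732 0.076 ]
bystanders [array([ 0.735, -0.306,  0.06 ]), array([ 0.726, -0.182,  0.06 ]), array([ 0.298, -0.306,  0.06 ])]
t 0.1 p [0.1383 0.5835 0.2216] yaw 166.66 zax [-5.0e-04 -1.7e-03 -1.0e+00] w 0.088 F [-0.35  0.59 -0.84] q [ 1.28  0.09  1.23  0.    1.82 -0.06]
tool cm [-61.59 -81.34   0.3 ]
turn about tool z deg -13.340091616740523
```

```bash
python3 -m inch '[1,-3.9,-2.7,0,0,1,-3.9,-2.7,0,0,1,-3.9,-2.7,0,0,1,-3.9,-2.7,0,0,1,-3.9,-2.7,0,0]'; python3 -m inch '[1,-3.9,-2.7,0,0,1,-3.9,-2.7,0,0,1,-3.9,-2.7,0,0,1,-3.9,-2.7,0,0,1,0,0,0,0]'
python3 - <<'E'
from h import *
to([0.45,.2,.22],None)
im=env.get_image("wrist");cv2.imwrite("pics/w1.png",im[:,:,::-1]);ci=env.camera_info("wrist")
T=ci["camera_from_world"];print(-T[:3,:3].T@T[:3,3],T[2,:3],proj(ci,[.56,.19,.07]))
E
```

```text
time_s: 0.6
tool_pos: [0.2972, 0.4047, 0.2164]
tcp_rot: [0.111, 0.994, -0.004, -0.002]
ft_force: [0.4, 0.2, -0.3]
gripper_width: 0.0878
time_s: 1.1
tool_pos: [0.4317, 0.2539, 0.2144]
tcp_rot: [0.114, 0.994, -0.006, -0.003]
ft_force: [-0.0, 0.1, 0.0]
gripper_width: 0.0881
t 1.1 p [0.4317 0.2539 0.2144] yaw 166.96 zax [-0.0065 -0.0111 -0.9999] w 0.0881 F [-0.03  0.08  0.02] q [ 0.47 -0.17  1.5  -0.01  1.82 -0.88]
tool cm [-3.   -4.84 -0.51]
[0.34944241 0.276178   0.37718617] [ 0.28854326 -0.07650929 -0.95440511] [245.73973595 329.54942824]
```

View pics/w1.png

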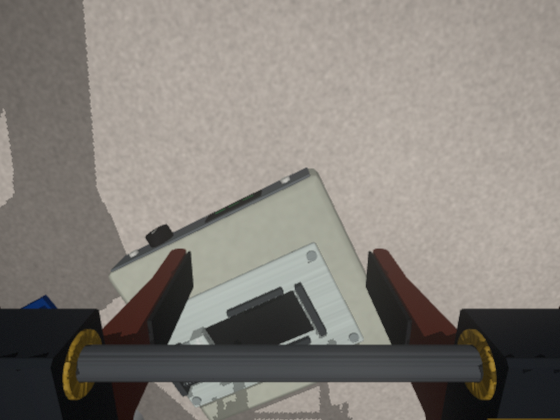

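```bash
python3 -m inch '[1,-4.5,-1.8,-0.5,0,1,-4.5,-1.8,-0.5,0,1,-2.8,-1.5,-0.5,0,1,0,0,0,0]'
python3 - <<'E'
from h import *
st()
im=env.get_image("wrist");cv2.imwrite("pics/w2.png",im[:,:,::-1]);ci=env.camera_info("wrist");np.save("w2.npy",ci,allow_pickle=True)
st()
cv2.imwrite("pics/w2c.png",cv2.resize(im[100:340,130:450,::-1],None,fx=2.5,fy=2.5,interpolation=cv2.INTER_CUBIC))
E
```

```text
time_s: 1.55
tool_pos: [0.5333, 0.183, 0.228]
tcp_rot: [0.109, 0.994, -0.005, -0.005]
ft_force: [-0.4, 0.2, 0.5]
gripper_width: 0.0876
t 1.55 p [0.5333 0.183  0.228 ] yaw 167.46 zax [-0.0112 -0.0079 -0.9999] w 0.0876 F [-0.39  0.24  0.5 ] q [ 0.27  0.01  1.31 -0.    1.84 -1.08]
t 1.6 p [0.532  0.1843 0.2277] yaw 167.54 zax [-0.0122 -0.0072 -0.9999] w 0.0876 F [-0.05  0.13 -0.35] q [ 0.28  0.01  1.31 -0.    1.84 -1.08]
```

View pics/w2c.png

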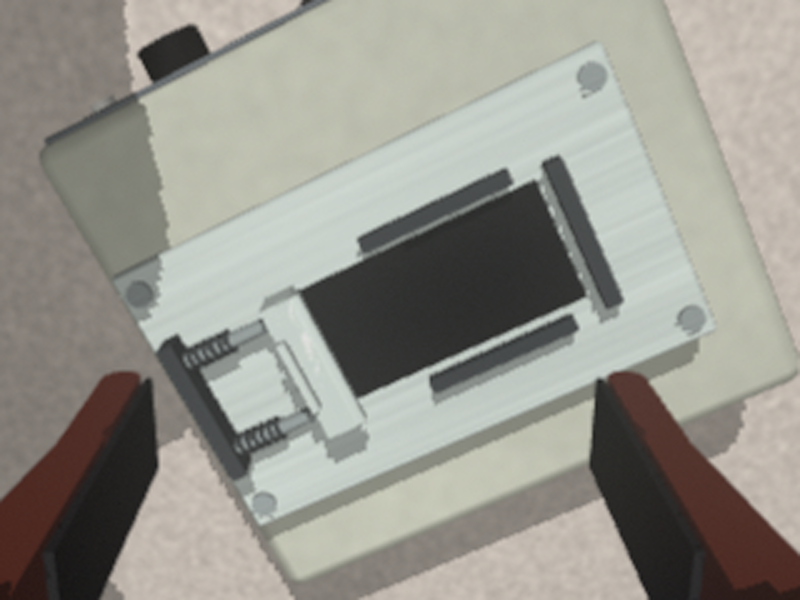

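```bash
cat > fit.py <<'E'
from h import *
from scipy.optimize import least_squares
def fit(ci,pts,z0,x0,free_z=False):
    """pts: list of (xyz mm in frame, uv). returns x,y,yaw"""
    P=np.array([p for p,_ in pts],float)/1000;U=np.array([u for _,u in pts],float)
    def w(v):
        c,s=np.cos(v[2]),np.sin(v[2]);z=v[3] if free_z else z0
        return np.c_[v[0]+c*P[:,0]-s*P[:,1],v[1]+s*P[:,0]+c*P[:,1],z+P[:,2]]
    f=lambda v:(np.array([proj(ci,q) for q in w(v)])-U).ravel()
    r=least_squares(f,list(x0)+([z0] if free_z else []),loss="soft_l1",x_scale=.01)
    print("x y yaw(z)",r.x[:2].round(4),np.degrees(r.x[2]).round(2),r.x[3:].round(4));print("res px",f(r.x).reshape(-1,2).round(1).tolist());return r.x
E
python3 - <<'E'
from fit import *
ci=np.load("w2.npy",allow_pickle=True).item()
k=lambda u,v:(130+u/2.5,100+v/2.5)
pts=[((-54,-30,8),k(543,163)),((-54,30,8),k(601,306)),((-61,-30,8),k(560,157)),((-61,30,8),k(622,300)),
((18,-28,6),k(364,252)),((-42,-28,6),k(512,184)),((18,28,6),k(430,378)),((-42,28,6),k(573,317)),((44,-28,17.5),k(298,290)),((44,28,17.5),k(366,422))]
h=fit(ci,pts,.07,(.56,.19,-1.3))
h=fit(ci,pts,.07,(.56,.19,-1.3),True)
ci=env.camera_info("top");g=lambda u,v:(160+u/5.9,135+v/5.9)
fit(ci,[((-57.5,30,8),g(185,238)),((-57.5,-30,8),g(208,355)),((-42,28,6),g(216,235)),((18,28,6),g(333,212)),((-42,-28,6),g(240,346)),((18,-28,6),g(355,322))],.07,(.56,.19,-1.3))
E
```

```text
x y yaw(z) [0.5613 0.2018] -76.39 []
res px [[-0.1, 0.3], [2.0, 0.9], [0.5, -0.8], [0.7, 0.1], [-0.7, 0.4], [0.4, -0.7], [-1.2, 0.6], [-0.1, -0.8], [-0.6, 0.9], [-0.2, -0.8]]
x y yaw(z) [0.5623 0.202 ] -76.46 [0.0667]
res px [[-0.3, 0.7], [1.5, 0.7], [0.2, -0.3], [0.1, 0.0], [-0.2, 0.3], [0.3, -0.4], [-1.0, 0.1], [-0.5, -1.0], [0.1, 0.7], [0.2, -1.5]]
x y yaw(z) [0.5625 0.1969] -76.48 []
res px [[-0.0, 0.1], [-0.0, 0.0], [0.1, 0.2], [0.2, 0.0], [-0.3, -0.1], [0.1, -0.2]]
```

```bash
python3 -m inch '[1,-1,-4.8,0,-1.1,1,-1,-4.8,0,-1.1,1,-1,-4.8,0,-1.1,1,-1,-4.8,0,-1.1,1,-1,-4.8,0,-1.1]'; python3 -m inch '[1,-1,-4.8,0,-1.1,1,-1,-4.8,0,-1.1,1,-1,-4.8,0,-1.1,1,-1,-4.8,0,-1.1,1,-1,-4.8,0,-1.1]' 
python3 - <<'E'
from h import *
to([0.5735,-.347,.2],178.5)
E
```

```text
time_s: 2.1
tool_pos: [0.536, -0.0507, 0.2268]
tcp_rot: [0.047, 0.999, -0.001, -0.008]
ft_force: [0.8, 0.5, -0.6]
gripper_width: 0.0879
time_s: 2.6
tool_pos: [0.5743, -0.2883, 0.2274]
tcp_rot: [-0.01, 1.0, 0.001, -0.007]
ft_force: [0.4, 0.1, 0.6]
gripper_width: 0.088
t 2.6 p [ 0.5743 -0.2883  0.2274] yaw -178.83 zax [-0.0135  0.0025 -0.9999] w 0.088 F [0.35 0.08 0.61] q [-0.52  0.22  1.08 -0.    1.85 -2.11]
tool cm [ 0.17 -5.88  2.73]
turn about tool z deg 2.673602453320086
```

```bash
python3 -m inch '[1,0.1,-3,1.3,1.3,1,0.1,-2.4,1.3,1.3,1,0,0,0,0,1,0,0,0,0]'
python3 - <<'E'
from h import *
st();ci=env.camera_info("wrist")
im=env.get_image("wrist");cv2.imwrite("pics/w3.png",im[:,:,::-1]);np.save("w3.npy",ci,allow_pickle=True)
st()
cv2.imwrite("pics/w3c.png",cv2.resize(im[120:420,80:480,::-1],None,fx=2,fy=2,interpolation=cv2.INTER_CUBIC))
E
```

```text
time_s: 3.0
tool_pos: [0.5746, -0.34, 0.1982]
tcp_rot: [0.012, 1.0, 0.003, -0.008]
ft_force: [0.1, 0.2, 0.9]
gripper_width: 0.088
t 3.0 p [ 0.5746 -0.34    0.1982] yaw 178.68 zax [-0.0158  0.0065 -0.9999] w 0.088 F [0.11 0.22 0.91] q [-0.58  0.29  1.05 -0.    1.82 -2.13]
t 3.05 p [ 0.5746 -0.3397  0.198 ] yaw 178.7 zax [-0.0161  0.0065 -0.9998] w 0.0882 F [-0.69  0.57  0.84] q [-0.58  0.29  1.05 -0.    1.82 -2.13]
```

View pics/w3c.png

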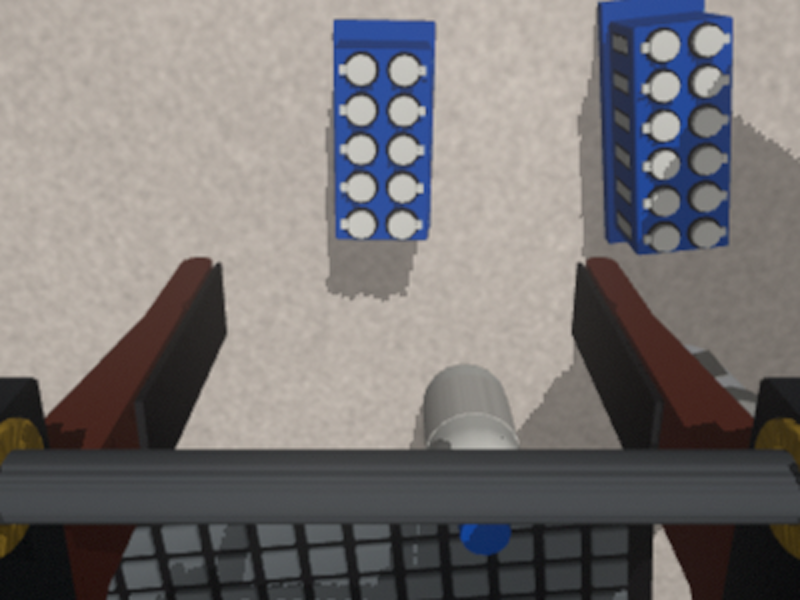

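```bash
python3 - <<'E'
from fit import *
ci=np.load("w3.npy",allow_pickle=True).item()
k=lambda u,v:(80+u/2,120+v/2)
L=[(361,70),(360,110),(360,149),(360,187),(360,224)];Rr=[(405,70),(404,110),(403,149),(403,188),(402,224)]
pts=[((-54,-25,4),k(334,20)),((-54,25,4),k(435,22)),((45,-22,46),k(335,238)),((45,22,46),k(429,239))]
for i in range(5): pts+=[((-36+18*i,-10,50),k(*L[i])),((-36+18*i,10,50),k(*Rr[i]))]
fit(ci,pts,0,(.57,-.347,0));r=fit(ci,pts,0,(.57,-.347,0),True)
to([.5735,-.347,.06],178.5)
E
```

```text
x y yaw(z) [ 0.5743 -0.3459] -2.17 []
res px [[-0.4, -0.9], [0.1, -1.1], [-0.1, 0.4], [-0.6, 0.5], [-0.7, -0.4], [0.3, -0.1], [-0.1, -0.1], [0.4, 0.2], [-0.1, 0.1], [0.6, 0.4], [-0.1, 0.2], [0.3, -0.1], [-0.1, 0.2], [0.4, 0.4]]
x y yaw(z) [ 0.5752 -0.346 ] -2.21 [-0.0035]
res px [[-0.1, -0.2], [-0.1, -0.5], [0.1, -0.1], [-0.9, -0.0], [-0.5, 0.0], [0.2, 0.3], [-0.0, 0.1], [0.3, 0.4], [-0.0, 0.1], [0.5, 0.4], [-0.0, -0.1], [0.1, -0.3], [-0.0, -0.3], [0.3, -0.0]]
t 3.05 p [ 0.5746 -0.3397  0.198 ] yaw 178.7 zax [-0.0161  0.0065 -0.9998] w 0.0882 F [-0.69  0.57  0.84] q [-0.58  0.29  1.05 -0.    1.82 -2.13]
tool cm [-0.13 -0.82 13.79]
turn about tool z deg 0.20341000087313432
```

```bash
python3 -m inch '[1,-0.05,-0.4,4,0.9,1,-0.05,-0.4,4,0,1,0,0,4,0,1,0,0,2,0,1,0,0,0,0]' 8
python3 - <<'E'
from h import *
to([.5745,-.3465,.014],177.8)
E
```

```text
time_s: 3.55
tool_pos: [0.5794, -0.3365, 0.0622]
tcp_rot: [0.013, 1.0, 0.001, -0.002]
ft_force: [-0.2, -0.2, -0.3]
gripper_width: 0.0878
t 3.55 p [ 0.5794 -0.3365  0.0622] yaw 178.54 zax [-0.0049  0.0024 -1.    ] w 0.0878 F [-0.24 -0.2  -0.27] q [-0.58  0.31  1.27 -0.    1.57 -2.12]
tool cm [ 0.44 -1.03  4.82]
turn about tool z deg 0.7411175015045615
```

```bash
python3 -m inch '[1,0.4,-1,0.8,0.8,1,0,0,0,0,1,0,0,0,0]'
python3 - <<'E'
from h import *
to([.5745,-.3465,.014],177.8)
E
```

```text
time_s: 3.85
tool_pos: [0.5774, -0.345, 0.059]
tcp_rot: [0.018, 1.0, -0.0, 0.0]
ft_force: [-0.6, 0.2, -0.3]
gripper_width: 0.0883
t 3.85 p [ 0.5774 -0.345   0.059 ] yaw 177.9 zax [ 3.e-04 -6.e-04 -1.e+00] w 0.0883 F [-0.63  0.16 -0.29] q [-0.59  0.31  1.27 -0.    1.56 -2.12]
tool cm [ 0.29 -0.16  4.5 ]
turn about tool z deg 0.09798423931306388
```

```bash
python3 -m inch '[1,0.3,-0.3,2.3,0,1,0,0,2.2,0,1,0,0,0,0]'
python3 - <<'E'
from h import *
to([.5745,-.3465,.014],177.8)
E
```

```text
time_s: 4.15
tool_pos: [0.5773, -0.35, 0.0201]
tcp_rot: [0.018, 1.0, -0.003, 0.005]
ft_force: [0.3, 0.2, -1.2]
gripper_width: 0.0876
t 4.15 p [ 0.5773 -0.35    0.0201] yaw 177.89 zax [ 0.0094 -0.0064 -0.9999] w 0.0876 F [ 0.33  0.17 -1.2 ] q [-0.6   0.33  1.32 -0.    1.48 -2.13]
tool cm [0.3  0.35 0.6 ]
turn about tool z deg 0.08613832339483452
```

```bash
python3 -m inch '[1,0.3,0.35,0.5,0,1,0,0,0,0,1,0,0,0,0]'
python3 - <<'E'
from h import *
to([.5745,-.3465,.014],177.8)
E
```

```text
time_s: 4.45
tool_pos: [0.576, -0.3474, 0.0197]
tcp_rot: [0.019, 1.0, -0.005, 0.007]
ft_force: [0.4, -0.1, 0.4]
gripper_width: 0.0878
t 4.45 p [ 0.576  -0.3474  0.0197] yaw 177.87 zax [ 0.0144 -0.0097 -0.9999] w 0.0878 F [ 0.41 -0.07  0.41] q [-0.59  0.32  1.33 -0.    1.47 -2.13]
tool cm [0.17 0.09 0.57]
turn about tool z deg 0.07312938588884776
```

```bash
python3 -m inch '[1,0.2,0.1,0.9,0]'
python3 - <<'E'
from h import *
to([.5745,-.3465,.014],177.8)
E
```

```text
time_s: 4.55
tool_pos: [0.5755, -0.3472, 0.0132]
tcp_rot: [0.019, 1.0, -0.006, 0.009]
ft_force: [1.1, 0.2, 0.0]
gripper_width: 0.0877
t 4.55 p [ 0.5755 -0.3472  0.0132] yaw 177.88 zax [ 0.0181 -0.0122 -0.9998] w 0.0877 F [1.12 0.17 0.02] q [-0.59  0.32  1.35  0.    1.46 -2.13]
tool cm [ 0.1   0.06 -0.09]
turn about tool z deg 0.08250199995794105
```

```bash
python3 -m inch '[0,0,0,0,0,0,0,0,0,0,0,0,0,0,0,0,0,0,0,0,0,0,0,0,0]' 15; python3 -c "
from h import *
to([.5745,-.3465,.014],177.8)"
```

```text
time_s: 5.05
tool_pos: [0.575, -0.3469, 0.0124]
tcp_rot: [0.019, 1.0, -0.006, 0.009]
ft_force: [-0.4, -0.6, 0.2]
gripper_width: 0.0514
t 5.05 p [ 0.575  -0.3469  0.0124] yaw 177.88 zax [ 0.0171 -0.0116 -0.9998] w 0.0514 F [-0.38 -0.61  0.22] q [-0.59  0.32  1.35 -0.    1.46 -2.13]
tool cm [ 0.05  0.03 -0.16]
turn about tool z deg 0.08160216764792949
```

```bash
python3 -m inch '[0,0,0,0,0,0,0,0,0,0,0,0,0,0,0]'; python3 -m inch '[0,0,0,-3,0,0,0,0,-4,0,0,0,0,-4,0,0,0,0,-4,0,0,0,0,-4,0]'; python3 -c "
from h import *
to([.5745,-.3465,.21],177.8)"
```

```text
time_s: 5.35
tool_pos: [0.5751, -0.3468, 0.0124]
tcp_rot: [0.019, 1.0, -0.006, 0.009]
ft_force: [-0.5, 0.6, 0.4]
gripper_width: 0.0443
time_s: 5.85
tool_pos: [0.5676, -0.342, 0.1933]
tcp_rot: [0.019, 1.0, 0.001, -0.002]
ft_force: [-0.3, -0.2, -2.9]
gripper_width: 0.0441
t 5.85 p [ 0.5676 -0.342   0.1933] yaw 177.87 zax [-0.0041  0.0027 -1.    ] w 0.0441 F [-0.27 -0.19 -2.94] q [-0.59  0.26  1.09 -0.    1.79 -2.13]
tool cm [-0.69 -0.42 -1.67]
turn about tool z deg 0.07340630244939916
```

```bash
python3 -m inch '[0,0.2,4.6,-0.6,6,0,0.6,4.6,-0.6,6,0,1.1,4.5,-0.6,6,0,1.6,4.3,0,6,0,2,4.2,0,6]';python3 -c "
from h import *
to([.558,.2145,.2],103.6)"
```

```text
time_s: 6.35
tool_pos: [0.5713, -0.1115, 0.2173]
tcp_rot: [0.291, 0.957, -0.001, 0.002]
ft_force: [0.8, 0.4, -2.9]
gripper_width: 0.0444
t 6.35 p [ 0.5713 -0.1115  0.2173] yaw 146.17 zax [ 0.004 -0.004 -1.   ] w 0.0444 F [ 0.75  0.36 -2.88] q [-0.25  0.04  1.3  -0.    1.8  -1.23]
tool cm [19.26 26.34  1.6 ]
turn about tool z deg 42.56571262006429
```

```bash
python3 -m inch '[0,2.7,3.7,0,6,0,3.1,3.4,0,6,0,3.4,3.1,0,6,0,3.7,2.8,0,6,0,3.9,2.5,0,6]';python3 -m inch '[0,4.2,2.0,0,6,0,2.2,0.8,0,4,0,0,0,0,0,0,0,0,0,0]'; python3 - <<'E'
from h import *
to([.558,.2145,.2],103.6)
ci=env.camera_info("wrist")
im=env.get_image("wrist");cv2.imwrite("pics/w4.png",im[:,:,::-1]);np.save("w4.npy",ci,allow_pickle=True)
to([.558,.2145,.2],103.6)
cv2.imwrite("pics/w4c.png",cv2.resize(im[60:360,80:480,::-1],None,fx=2,fy=2,interpolation=cv2.INTER_CUBIC))
E
```

```text
time_s: 6.85
tool_pos: [0.5649, 0.1282, 0.2137]
tcp_rot: [0.539, 0.843, -0.002, 0.001]
ft_force: [1.7, -0.5, -2.6]
gripper_width: 0.0442
time_s: 7.25
tool_pos: [0.5633, 0.2073, 0.21]
tcp_rot: [0.61, 0.792, -0.003, -0.0]
ft_force: [0.1, 0.3, -3.1]
gripper_width: 0.0444
t 7.25 p [0.5633 0.2073 0.21  ] yaw 104.82 zax [-0.0044 -0.0042 -1.    ] w 0.0444 F [ 0.09  0.33 -3.06] q [ 0.3   0.09  1.25 -0.    1.8   0.04]
tool cm [ 0.83 -0.32  1.  ]
turn about tool z deg 1.2157727511021221
t 7.3 p [0.5633 0.2071 0.2099] yaw 104.78 zax [-0.0046 -0.0038 -1.    ] w 0.044 F [ 0.71 -1.04 -1.71] q [ 0.3   0.09  1.25 -0.    1.8   0.04]
tool cm [ 0.86 -0.32  0.99]
turn about tool z deg 1.1827484113223932
```

View pics/w4c.png

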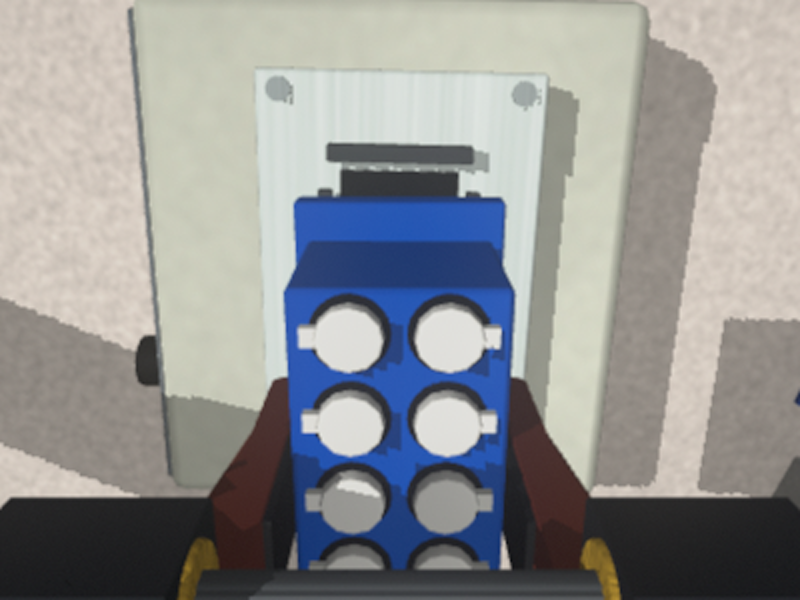

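```bash
python3 - <<'E'
from fit import *
ci=np.load("w4.npy",allow_pickle=True).item()
k=lambda u,v:(80+u/2,60+v/2)
h=fit(ci,[((-61,-30,8),k(327,144)),((-61,30,8),k(473,148)),((-54,-30,8),k(327,160)),((-54,30,8),k(473,164))],.07,(.56,.2,-1.3))
r=[((-54,-25,8),k(296,199)),((-54,25,8),k(504,199)),((-45,-22,46),k(286,289)),((-45,22,46),k(513,290)),((-36,-10,50),k(349,338)),((-36,10,50),k(450,338)),((-18,-10,50),k(349,424)),((-18,10,50),k(449,424))]
b=fit(ci,r,.2099-.0124,(.56,.2,-1.3))
fit(ci,r,.2099-.0124,(.56,.2,-1.3),True)
c,s=np.cos(h[2]),np.sin(h[2]);d=b[:2]-h[:2];print("rack in holder mm",1e3*(c*d[0]+s*d[1]),1e3*(-s*d[0]+c*d[1]),np.degrees(b[2]-h[2]))
print(ray(ci,k(400,146),.078))
E
```

```text
x y yaw(z) [0.5634 0.2003] -76.69 []
res px [[-0.5, -0.4], [0.7, -0.3], [-0.4, 0.4], [0.2, 0.4]]
x y yaw(z) [0.5632 0.2076] -75.21 []
res px [[-1.4, 1.2], [1.3, 1.4], [-1.9, -1.8], [1.8, -2.1], [-1.7, -0.0], [1.5, 0.1], [-0.7, 0.3], [0.9, 0.5]]
x y yaw(z) [0.5635 0.2062] -75.28 [0.1942]
res px [[-0.2, 2.8], [0.2, 3.1], [-0.3, -0.9], [0.3, -1.1], [-1.0, 0.2], [0.8, 0.4], [-0.1, -0.5], [0.2, -0.3]]
rack in holder mm -7.140420961801712 1.4871955864678894 1.4838637898939149
[0.54928717 0.25937615 0.078     ]
```

```bash
python3 -m inch '[0,0.9,-0.1,3,1.3,0,0,0,3.5,0,0,0,0,2.5,0,0,0,0,0,0]'; python3 - <<'E'
from h import *
to([.5597,.2159,.108],103.4)
E
```

```text
time_s: 7.7
tool_pos: [0.5612, 0.2096, 0.1187]
tcp_rot: [0.621, 0.784, -0.002, 0.001]
ft_force: [-0.6, 0.8, -3.0]
gripper_width: 0.0439
t 7.7 p [0.5612 0.2096 0.1187] yaw 103.22 zax [-0.0012 -0.0045 -1.    ] w 0.0439 F [-0.58  0.82 -2.96] q [ 0.3   0.1   1.41 -0.    1.64  0.07]
tool cm [ 0.66 -0.    1.07]
turn about tool z deg -0.17546312188278534
```

```bash
python3 -m inch '[0,0.8,0,0.8,0,0,0,0,0,0,0,0,0,0,0]'; python3 - <<'E'
from h import *
ci=env.camera_info("wrist")
to([.5597,.2159,.108],103.4)
im=env.get_image("wrist");cv2.imwrite("pics/w5.png",im[:,:,::-1]);np.save("w5.npy",ci,allow_pickle=True)
cv2.imwrite("pics/w5c.png",cv2.resize(im[60:360,80:480,::-1],None,fx=2,fy=2,interpolation=cv2.INTER_CUBIC))
im=env.get_image("side");cv2.imwrite("pics/s5c.png",cv2.resize(im[110:220,200:330,::-1],None,fx=5,fy=5,interpolation=cv2.INTER_CUBIC))
E
```

```text
time_s: 8.0
tool_pos: [0.5608, 0.2158, 0.1135]
tcp_rot: [0.622, 0.783, -0.001, 0.002]
ft_force: [-0.0, 0.4, -3.3]
gripper_width: 0.0437
t 8.0 p [0.5608 0.2158 0.1135] yaw 103.08 zax [ 0.002  -0.0038 -1.    ] w 0.0437 F [-0.01  0.4  -3.3 ] q [ 0.31  0.1   1.42 -0.    1.63  0.08]
tool cm [ 0.04 -0.11  0.55]
turn about tool z deg -0.3242610842727913
```

View pics/w5c.png

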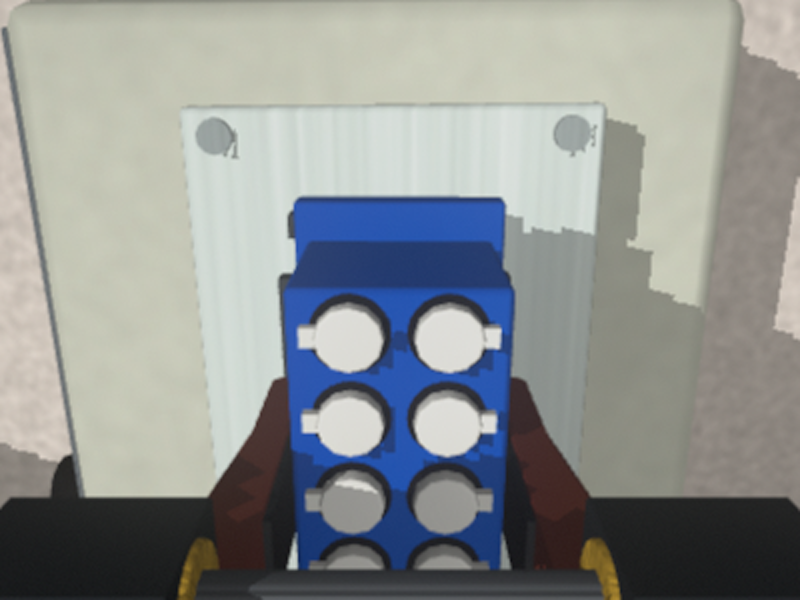

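View pics/s5c.png

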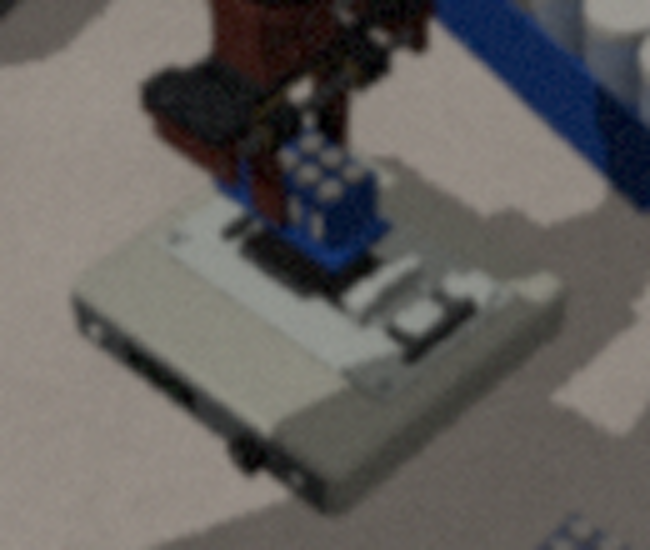

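```bash
python3 -m inch '[0,0,-0.15,1,-0.5,0,0,0,1,0,0,0,0,0,0]' 10; python3 - <<'E'
from h import *
to([.5597,.2159,.087],103.6)
E
```

```text
time_s: 8.4
tool_pos: [0.5601, 0.2158, 0.0936]
tcp_rot: [0.618, 0.786, 0.0, 0.003]
ft_force: [0.5, -0.3, -2.0]
gripper_width: 0.0441
t 8.4 p [0.5601 0.2158 0.0936] yaw 103.65 zax [ 0.0049 -0.0028 -1.    ] w 0.0441 F [ 0.5  -0.29 -1.98] q [ 0.31  0.1   1.45 -0.    1.59  0.08]
tool cm [ 0.02 -0.03  0.66]
turn about tool z deg 0.0450087076447403
```

```bash
python3 -m inch '[0,0,-0.03,0.6,0]'; python3 -m inch '[0,0,0,0.4,0]';python3 -m inch '[0,0,0,0.4,0]'; python3 - <<'E'
from h import *
to([.5597,.2159,.087],103.6)
E
```

```text
time_s: 8.5
tool_pos: [0.5604, 0.2157, 0.0883]
tcp_rot: [0.618, 0.786, 0.001, 0.004]
ft_force: [2.0, -4.2, 4.5]
gripper_width: 0.044
time_s: 8.6
tool_pos: [0.5607, 0.2153, 0.086]
tcp_rot: [0.618, 0.786, 0.001, 0.004]
ft_force: [-6.9, -3.7, 17.0]
gripper_width: 0.044
time_s: 8.7
tool_pos: [0.5607, 0.2153, 0.0853]
tcp_rot: [0.618, 0.786, 0.002, 0.004]
ft_force: [-9.0, -2.4, 17.4]
gripper_width: 0.0438
t 8.7 p [0.5607 0.2153 0.0853] yaw 103.63 zax [ 0.0095 -0.0025 -1.    ] w 0.0438 F [-9.01 -2.41 17.42] q [ 0.31  0.1   1.46 -0.01  1.57  0.08]
tool cm [ 0.08 -0.08 -0.17]
turn about tool z deg 0.031028823492249558
```

```bash
python3 - <<'E'
from h import *
im=env.get_image("wrist");cv2.imwrite("pics/w6c.png",cv2.resize(im[60:360,80:480,::-1],None,fx=2,fy=2,interpolation=cv2.INTER_CUBIC))
im=env.get_image("side");cv2.imwrite("pics/s6c.png",cv2.resize(im[120:210,210:320,::-1],None,fx=6,fy=6,interpolation=cv2.INTER_CUBIC))
E
```

```text
(no output)
```

View pics/w6c.png

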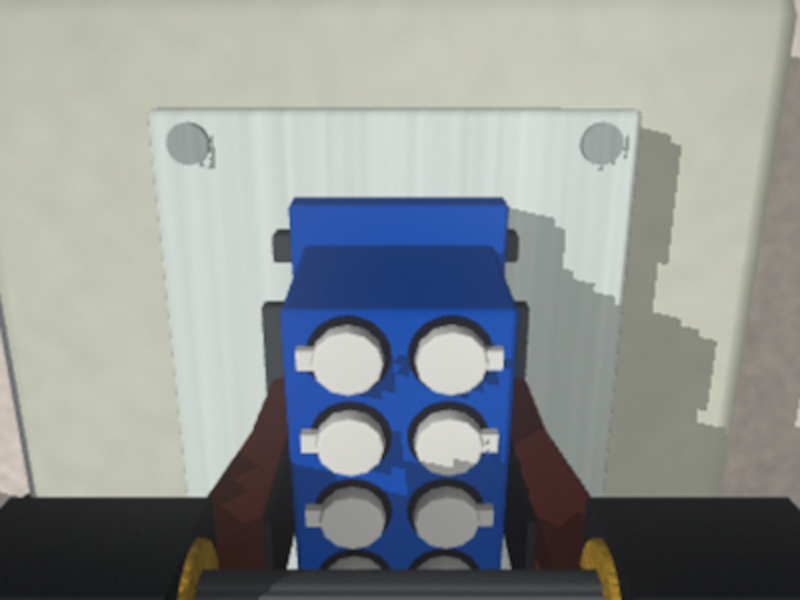

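View pics/s6c.png

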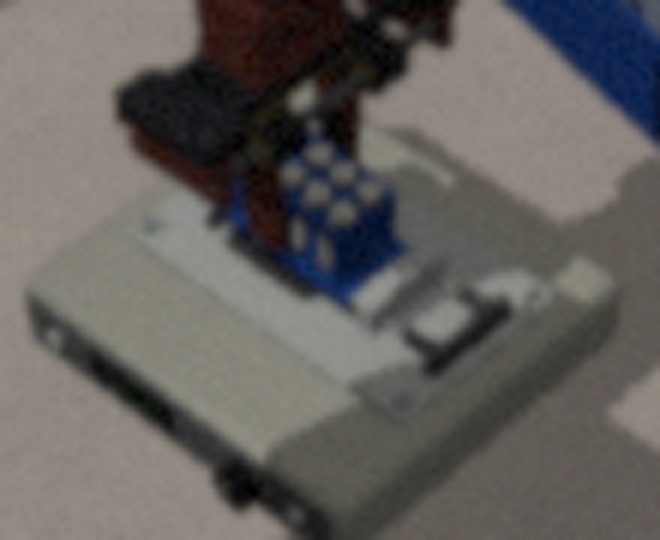

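```bash
python3 -m inch '[0,0,-0.12,-0.25,0,0,0,0,0,0]'; python3 - <<'E'
from h import *
to([.5597,.2159,.087],103.6)
E
```

```text
time_s: 9.0
tool_pos: [0.5596, 0.2152, 0.0887]
tcp_rot: [0.618, 0.786, 0.003, 0.005]
ft_force: [0.2, -0.5, -2.7]
gripper_width: 0.0439
t 9.0 p [0.5596 0.2152 0.0887] yaw 103.64 zax [ 0.011  -0.0018 -0.9999] w 0.0439 F [ 0.21 -0.47 -2.68] q [ 0.31  0.1   1.46 -0.01  1.57  0.08]
tool cm [0.06 0.02 0.17]
turn about tool z deg 0.038935246159098824
```

```bash
python3 - <<'E'
from h import *
ci=env.camera_info("wrist");s,r=st();t=s["tool_pos"]
k=lambda u,v:(80+u/2,60+v/2)
U=[k(291,199),k(507,199),k(283,309),k(516,309),k(349,359),k(451,359),k(349,441),k(450,441)]
P=np.array([(-54,-25,8),(-54,25,8),(-45,-22,46),(-45,22,46),(-36,-10,50),(-36,10,50),(-18,-10,50),(-18,10,50)])/1e3
from scipy.optimize import least_squares
# tool x=-rack x ; rack expressed in tool: x_t=-x, y_t=y, z_t=-(z)
def f(v):
    Q=P-[0,0,.0314]; c,s_=np.cos(v[0]),np.sin(v[0])
    X=np.c_[c*Q[:,0]+s_*Q[:,2],Q[:,1],-s_*Q[:,0]+c*Q[:,2]]
    T=np.c_[-X[:,0]+v[1],X[:,1]+v[2],-X[:,2]+v[3]]
    W=T@r.T+t
    return (np.array([proj(ci,w) for w in W])-U).ravel()
q=least_squares(f,[0.05,0,0,-.019],x_scale=.01);print(q.x.round(4),np.degrees(q.x[0]),f(q.x).reshape(-1,2).round(1).tolist())
x,dz=q.x[0],q.x[3]
for n,X in(("-x",-.054),("+x",.054)):
    print(n,"underside above floor mm",1e3*(t[2]-dz+(-np.sin(x)*X+np.cos(x)*-.0314)-.07))
E
```

```text
t 9.0 p [0.5596 0.2152 0.0887] yaw 103.64 zax [ 0.011  -0.0018 -0.9999] w 0.0439 F [ 0.21 -0.47 -2.68] q [ 0.31  0.1   1.46 -0.01  1.57  0.08]
[ 0.1375 -0.0015 -0.0002 -0.0143] 7.879839755151001 [[-0.2, 0.4], [0.4, 0.4], [-0.3, -0.3], [0.4, -0.3], [-1.3, 0.9], [0.9, 0.9], [0.1, -1.0], [-0.1, -1.0]]
-x underside above floor mm 9.276346314371006
+x underside above floor mm -5.530023224717018
```

```bash
cat > pitch.py <<'E'
from h import *
from scipy.optimize import least_squares
P=np.array([(-54,-25,8),(-54,25,8),(-45,-22,46),(-45,22,46),(-36,-10,50),(-36,10,50),(-18,-10,50),(-18,10,50)])/1e3
def pitch(ci,s,r,uv):
    U=np.array([(80+u/2,60+v/2) for u,v in uv]);t=s["tool_pos"]
    def f(v):
        Q=P-[0,0,.0314]; c,s_=np.cos(v[0]),np.sin(v[0])
        X=np.c_[c*Q[:,0]+s_*Q[:,2],Q[:,1],-s_*Q[:,0]+c*Q[:,2]]
        W=np.c_[-X[:,0]+v[1],X[:,1]+v[2],-X[:,2]+v[3]]@r.T+t
        return (np.array([proj(ci,w) for w in W])-U).ravel()
    q=least_squares(f,[0.05,0,0,-.019],x_scale=.01).x;print("pitch deg",np.degrees(q[0]).round(2),"dx dy dz mm",(q[1:]*1e3).round(1))
E
python3 - <<'E'
from pitch import *
ci=env.camera_info("wrist");s,r=st()
pitch(ci,s,r,[(296,199),(504,199),(286,289),(513,290),(349,338),(450,338),(349,424),(449,424)])
E
```

```text
t 9.0 p [0.5596 0.2152 0.0887] yaw 103.64 zax [ 0.011  -0.0018 -0.9999] w 0.0439 F [ 0.21 -0.47 -2.68] q [ 0.31  0.1   1.46 -0.01  1.57  0.08]
pitch deg 2.63 dx dy dz mm [ -0.8  -0.2 -13.5]
```

```bash
python3 -m inch '[0,0,0,0.25,0]'; python3 -m inch '[0,-0.4,0,0,0]'; python3 -c "
from h import *
to([.5634,.2003,.087],103.6)"
```

```text
time_s: 9.1
tool_pos: [0.5597, 0.2153, 0.0859]
tcp_rot: [0.618, 0.786, 0.003, 0.005]
ft_force: [0.3, 0.4, -2.0]
gripper_width: 0.0439
time_s: 9.2
tool_pos: [0.5604, 0.2121, 0.0853]
tcp_rot: [0.618, 0.786, 0.003, 0.004]
ft_force: [-0.6, 0.7, -0.8]
gripper_width: 0.0441
t 9.2 p [0.5604 0.2121 0.0853] yaw 103.69 zax [ 1.060e-02 -9.000e-04 -9.999e-01] w 0.0441 F [-0.58  0.72 -0.76] q [ 0.31  0.1   1.47 -0.    1.57  0.07]
tool cm [-1.21  0.02 -0.16]
turn about tool z deg 0.08741872049046151
```

```bash
python3 -m inch '[0,-0.5,0,-0.02,0]' 20; python3 -m inch '[0,-0.5,0,-0.02,0]'; python3 - <<'E'
from h import *
to([.5634,.2003,.087],103.6)
im=env.get_image("side");cv2.imwrite("pics/s7c.png",cv2.resize(im[120:210,210:320,::-1],None,fx=6,fy=6,interpolation=cv2.INTER_CUBIC))
im=env.get_image("wrist");cv2.imwrite("pics/w7c.png",cv2.resize(im[60:360,80:480,::-1],None,fx=2,fy=2,interpolation=cv2.INTER_CUBIC))
E
```

```text
time_s: 9.3
tool_pos: [0.5615, 0.2073, 0.0853]
tcp_rot: [0.618, 0.787, 0.003, 0.004]
ft_force: [-1.2, 2.4, 1.0]
gripper_width: 0.0438
time_s: 9.4
tool_pos: [0.5627, 0.2026, 0.0855]
tcp_rot: [0.617, 0.787, 0.003, 0.004]
ft_force: [-0.8, 4.4, -0.1]
gripper_width: 0.0442
t 9.4 p [0.5627 0.2026 0.0855] yaw 103.74 zax [ 1.000e-02  6.000e-04 -9.999e-01] w 0.0442 F [-0.81  4.4  -0.08] q [ 0.29  0.09  1.47 -0.    1.57  0.05]
tool cm [-0.24  0.01 -0.15]
turn about tool z deg 0.14314211018694323
```

View pics/w7c.png

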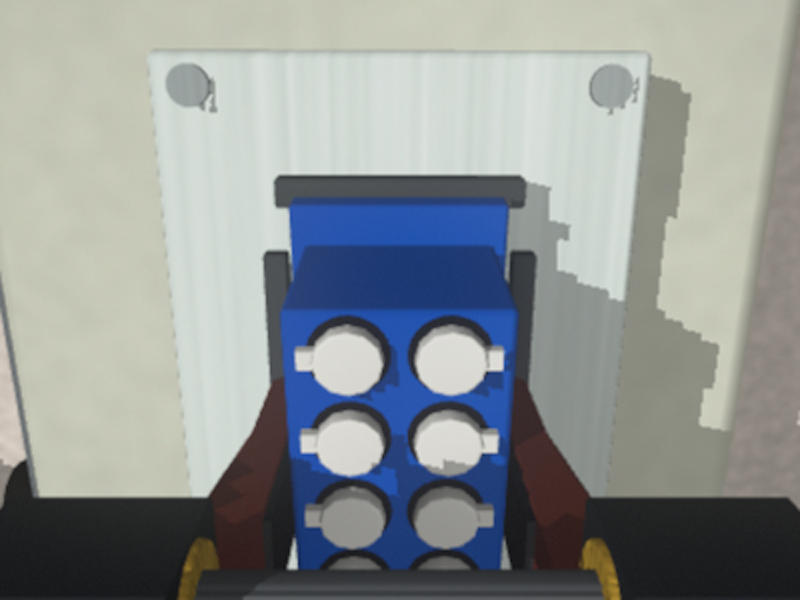

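View pics/s7c.png

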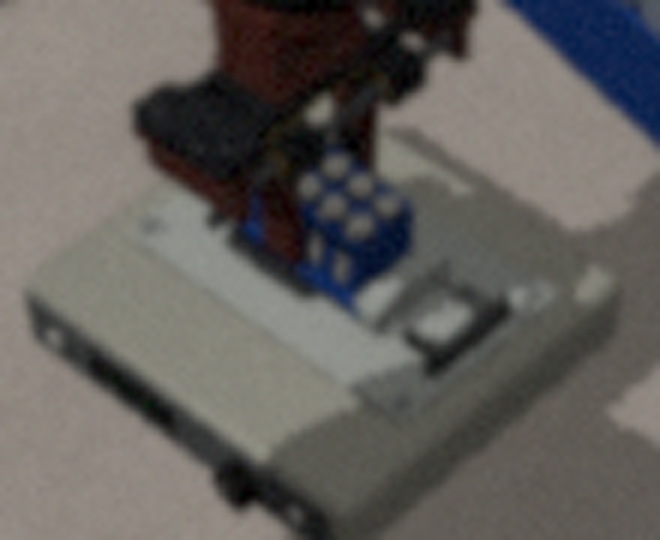

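```bash
python3 -m inch '[0,-0.5,0,0,0]' ; python3 -m inch '[0,-0.2,0,0.1,0]'; python3 - <<'E'
from h import *
to([.5634,.2003,.087],103.6)
im=env.get_image("wrist");cv2.imwrite("pics/w8c.png",cv2.resize(im[60:360,80:480,::-1],None,fx=2,fy=2,interpolation=cv2.INTER_CUBIC))
E
```

```text
time_s: 9.6
tool_pos: [0.5637, 0.1983, 0.0856]
tcp_rot: [0.617, 0.787, 0.004, 0.003]
ft_force: [-2.1, 7.4, 1.7]
gripper_width: 0.0439
time_s: 9.7
tool_pos: [0.5641, 0.1974, 0.0854]
tcp_rot: [0.617, 0.787, 0.005, 0.002]
ft_force: [-4.1, 6.8, 6.4]
gripper_width: 0.044
t 9.7 p [0.5641 0.1974 0.0854] yaw 103.76 zax [ 0.0097  0.0047 -0.9999] w 0.044 F [-4.09  6.77  6.36] q [0.28 0.09 1.47 0.   1.57 0.04]
tool cm [ 0.3   0.   -0.16]
turn about tool z deg 0.16281188382475875
```

View pics/w8c.png

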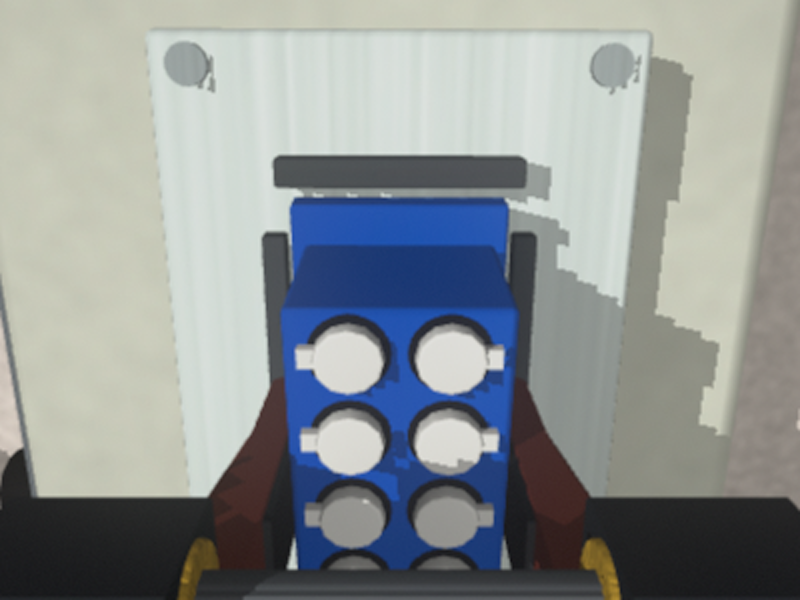

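```bash
python3 -m inch '[0,-0.05,0,0.3,0]' 14; python3 -m inch '[0,-0.05,0,0.3,0]'; python3 - <<'E'
from h import *
to([.5634,.2003,.0825],103.6)
im=env.get_image("wrist");cv2.imwrite("pics/w9c.png",cv2.resize(im[60:360,80:480,::-1],None,fx=2,fy=2,interpolation=cv2.INTER_CUBIC))
E
```

```text
time_s: 9.85
tool_pos: [0.564, 0.1979, 0.0837]
tcp_rot: [0.617, 0.787, 0.006, 0.002]
ft_force: [-3.8, 4.3, 4.8]
gripper_width: 0.0442
time_s: 9.95
tool_pos: [0.5638, 0.1984, 0.0818]
tcp_rot: [0.617, 0.787, 0.006, 0.001]
ft_force: [-3.1, 5.7, 4.0]
gripper_width: 0.0441
t 9.95 p [0.5638 0.1984 0.0818] yaw 103.83 zax [ 0.0098  0.0087 -0.9999] w 0.0441 F [-3.14  5.67  4.04] q [0.28 0.09 1.48 0.01 1.56 0.04]
tool cm [ 0.2   0.01 -0.07]
turn about tool z deg 0.2273762465131881
```

View pics/w9c.png

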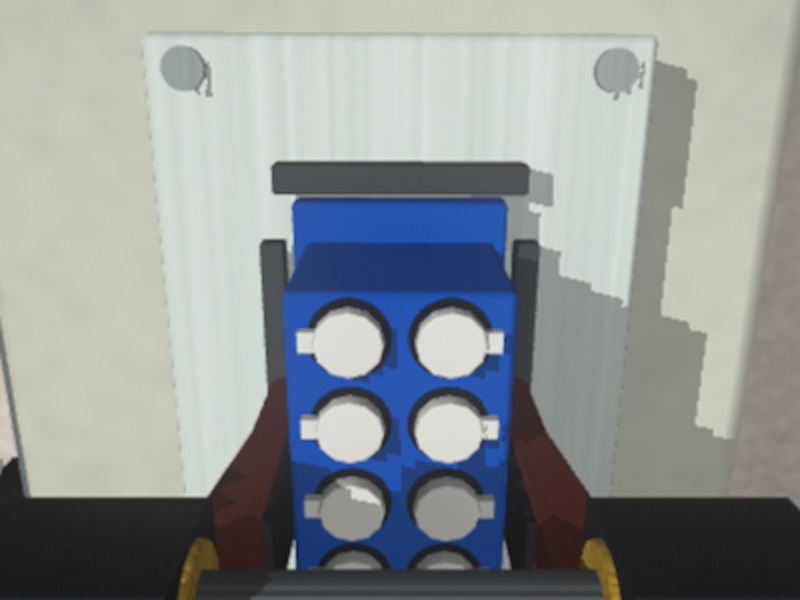

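```bash
python3 -m inch '[0,-0.1,0,0.2,0]'; python3 -m inch '[0.65,0,0,0,0,0.65,0,0,0,0,0.65,0,0,0,0]'; python3 - <<'E'
from h import *
st()
im=env.get_image("wrist");cv2.imwrite("pics/w10c.png",cv2.resize(im[60:360,80:480,::-1],None,fx=2,fy=2,interpolation=cv2.INTER_CUBIC))
E
```

```text
time_s: 10.1
tool_pos: [0.5638, 0.1986, 0.0806]
tcp_rot: [0.617, 0.787, 0.007, 0.0]
ft_force: [-2.6, 5.4, 5.0]
gripper_width: 0.044
time_s: 10.4
tool_pos: [0.5644, 0.1973, 0.081]
tcp_rot: [0.617, 0.787, 0.007, 0.002]
ft_force: [1.0, 0.4, -0.1]
gripper_width: 0.0566
t 10.4 p [0.5644 0.1973 0.081 ] yaw 103.83 zax [ 0.0112  0.0088 -0.9999] w 0.0566 F [ 1.01  0.43 -0.1 ] q [0.28 0.09 1.48 0.01 1.56 0.03]
```

View pics/w10c.png

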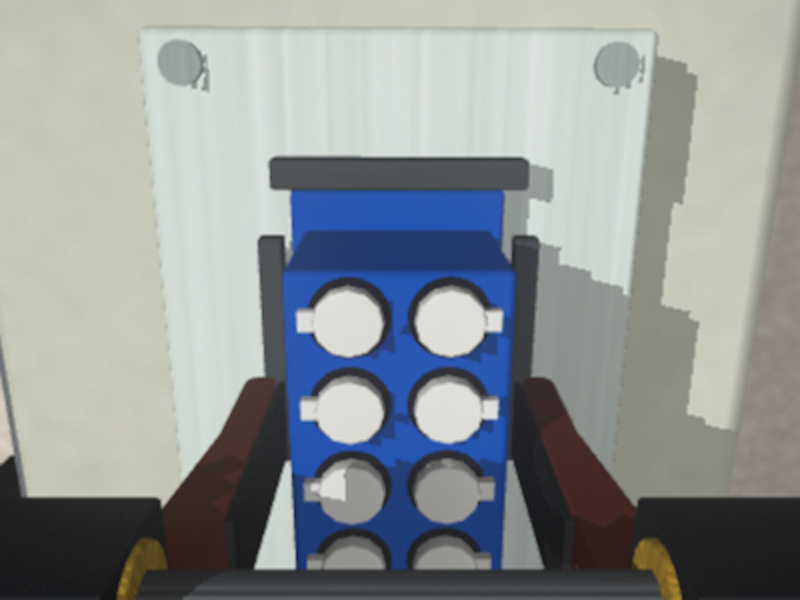

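```bash
python3 -m inch '[0.75,0,0,0,0,0.75,0,0,-1,0,0.75,0,0,-2,0,0.75,0,0,-3,0,0.75,0,0,-4,0]'; python3 -m inch '[0.75,0,0,-4,0,0.75,3,0,-1,0,0.75,4,0,0,0,0.75,0,0,0,0]'; python3 - <<'E'
from h import *
st();ci=env.camera_info("wrist");np.save("w11.npy",ci,allow_pickle=True)
im=env.get_image("wrist");cv2.imwrite("pics/w11.png",im[:,:,::-1])
im=env.get_image("side");cv2.imwrite("pics/s11c.png",cv2.resize(im[120:220,200:330,::-1],None,fx=6,fy=6,interpolation=cv2.INTER_CUBIC))
E
```

```text
time_s: 10.95
tool_pos: [0.5605, 0.1945, 0.1773]
tcp_rot: [0.617, 0.787, 0.001, -0.002]
ft_force: [0.5, 0.7, 0.1]
gripper_width: 0.0661
time_s: 11.35
tool_pos: [0.5459, 0.2633, 0.2421]
tcp_rot: [0.619, 0.785, 0.008, 0.002]
ft_force: [0.8, -0.2, -0.5]
gripper_width: 0.0657
t 11.35 p [0.5459 0.2633 0.2421] yaw 103.54 zax [ 0.0134  0.009  -0.9999] w 0.0657 F [ 0.8  -0.22 -0.47] q [0.39 0.1  1.19 0.   1.84 0.16]
```

View pics/w11.png

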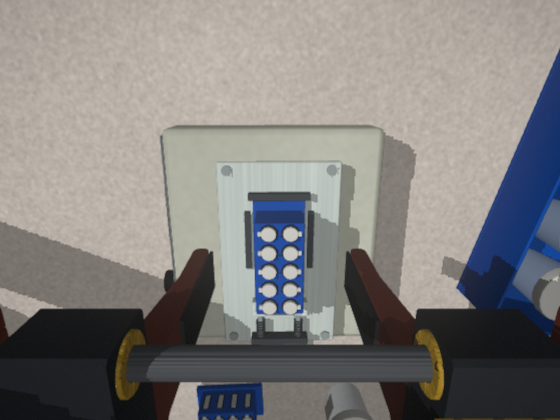

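View pics/s11c.png

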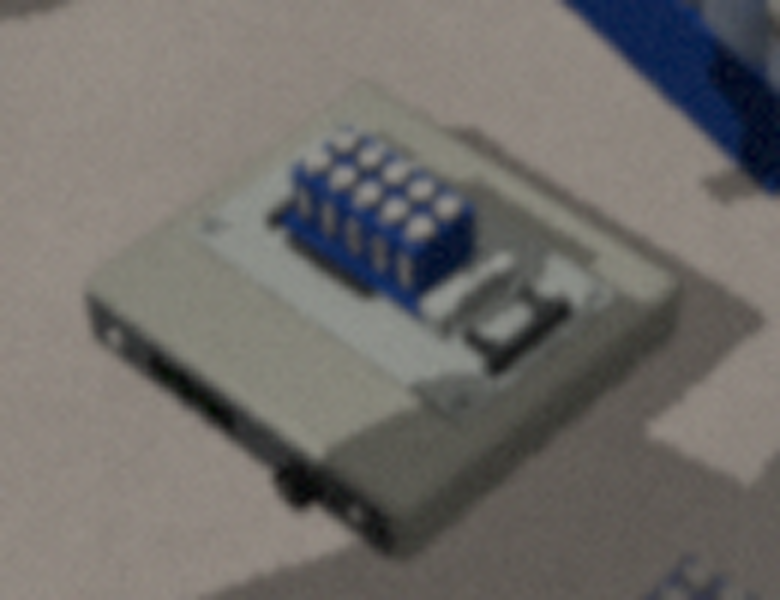

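```bash
python3 - <<'E'
import cv2
im=cv2.imread("pics/w11.png");cv2.imwrite("pics/w11c.png",cv2.resize(im[180:345,205:355],None,fx=3.6,fy=3.6,interpolation=cv2.INTER_CUBIC))
E
```

```text
(no output)
```

View pics/w11c.png

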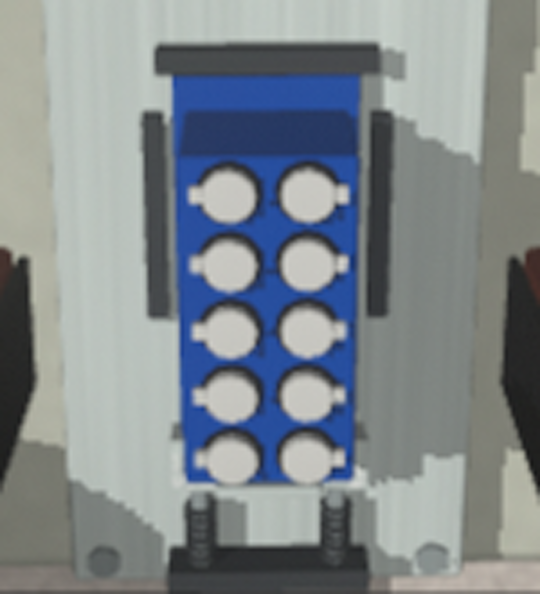

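```bash
python3 - <<'E'
from fit import *
ci=np.load("w11.npy",allow_pickle=True).item();k=lambda u,v:(205+u/3.6,180+v/3.6)
h=fit(ci,[((-61,-30,8),k(155,47)),((-61,30,8),k(380,45)),((-54,-30,8),k(156,74)),((-54,30,8),k(380,73)),((-42,-28,6),k(163,113)),((-42,28,6),k(371,111)),((18,-28,6),k(169,317)),((18,28,6),k(368,316))],.07,(.56,.2,-1.3))
r=[]
for i,v in enumerate([(194,194),(264,264),(331,331),(396,396),(457,457)]):
    r+=[((-36+18*i,-10,50),k((229,230,231,231,231)[i],v[0])),((-36+18*i,10,50),k((308,308,307,306,306)[i],v[1]))]
b=fit(ci,r,.07,(.56,.2,-1.3));fit(ci,r,.07,(.56,.2,-1.3),True)
c,s=np.cos(h[2]),np.sin(h[2]);d=b[:2]-h[:2];print("rack in holder mm",1e3*(c*d[0]+s*d[1]),1e3*(-s*d[0]+c*d[1]),np.degrees(b[2]-h[2]))
im=env.get_image("top");cv2.imwrite("pics/top2.png",im[100:300,160:420,::-1].repeat(3,0).repeat(3,1))
E
```

```text
x y yaw(z) [0.5637 0.201 ] -76.29 []
res px [[-0.5, 0.1], [0.5, 0.2], [-0.6, -0.2], [0.3, -0.4], [0.1, 0.3], [0.3, 0.4], [-0.0, -0.0], [-0.1, -0.3]]
x y yaw(z) [0.563 0.201] -76.56 []
res px [[-0.6, -0.0], [0.9, -0.1], [-0.7, -0.1], [0.6, -0.2], [-0.9, -0.0], [0.7, -0.1], [-0.7, 0.0], [0.7, -0.1], [-0.6, 0.6], [0.5, 0.4]]
x y yaw(z) [0.5637 0.1988] -76.55 [0.0656]
res px [[-0.4, 0.5], [0.7, 0.4], [-0.6, 0.1], [0.5, 0.0], [-0.7, -0.1], [0.5, -0.2], [-0.5, -0.3], [0.6, -0.4], [-0.4, 0.0], [0.4, -0.1]]
rack in holder mm -0.14693683304841706 -0.613532083394203 -0.2703460221633164
```

View pics/top2.png

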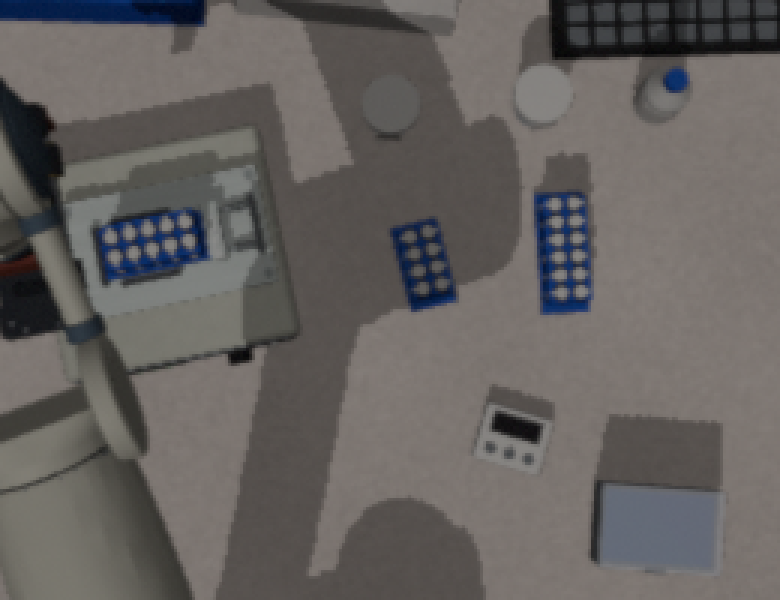

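The rack is loaded: offset (−0.1, −0.6) mm and −0.3° from the holder. The top view shows everything else in its place, and the gripper is clear.

```bash
python3 -c "
from cell import env
print(env.close_job())"
```

```text
the job is handed in; nothing more can be done
None
```

I loaded the five-column (108 mm) rack into the shaker's holder and handed the job in at about 11.5 s of the 48 s. `close_job` gave no verdict.

**What I did:** I gripped the rack across its body and carried it over the holder. I let the stop tip it about 5° so its far end went down under the jaw lip, then pushed it against the spring until the near end cleared the stop. I lowered it flat, opened the gripper and backed away.

**Last checks:**
- **Position:** the wrist-image fit put the rack at −0.1 mm along, −0.6 mm across and −0.3° from the holder. The limits are 4 mm, 6 mm and 0.08 rad (about 4.6°).
- **Seating:** it looks level and sits inside the stop, with its tab under the lip.
- **Jaw:** I did not measure its travel. A 108 mm rack seated against the stop implies about 6 mm.
- **Robot and bench:** the gripper was clear of everything, and the top view showed the other two racks and the bystanders in place.

**Disagreements:**
- **Holder position:** the wrist and top cameras differed by 3–5 mm on where the holder is, so I used the wrist view.
- **Height:** fits with height left free came out 3–5 mm low, also before the rack was loaded, so I took this as camera bias. It means the final height is judged by eye and by contact, not measured.
- **Contact force:** the first time the rack pressed on the stop, the force reached about 17 N up and 9 N sideways. I raised it, re-centred it and carried on.

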